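# Open the spring-jaw length gauge for a claw

## Task

The claw is to be measured next, so get the bench length gauge ready for it: first slide the specimen rest by its black knob until its pointer stands at the 40 mm mark of the rule (the red line), then push the red lock button fully down so that the measuring arm is free. Draw the arm out by its tall black knob until its 80 mm mark (the red line) is level with the mouth of the sleeve, and finish there, still holding the knob so that the jaws stay open against the return spring, without letting go, for a colleague to lay the claw in. Leave the claw, the forceps, the tin and the slide box where they lie.

Things in the scene. Friction and masses are not known exactly. Their poses are not given: they have to be found in the camera images.
- gauge: Bench length gauge, fixed: dark grey base 146 x 300 mm, top at 18 mm; light grey sleeve 40 x 150 mm, top at 74 mm. Origin on the table under the sleeve's front end (anvil face), zero of both scales. Its -y is the way the arm comes out and both scales grow; -x points from sleeve to rule; z up. Obstacle to its left: a fixed white balance 344 mm high, x 0.48 to 0.86, y -0.02 to 0.20 m.
- specimen_rest (a joint): Reading of the specimen rest's pointer on the steel rule, m: range 0 to 0.100, growing along the gauge's -y; starts between 65 and 95 mm. Rule: tick every 5 mm, long every 10, longest at 0, 50 and 100, wide red line at 40 mm (0.040). The rest slides with about 1.5 N of friction and stays where it is left.
- rest_knob (a point): Middle of the rest's upright black knob, 60 mm above the table: post 16 mm across, straight from 38 to 74 mm height, cap 23 mm across up to 83 mm. It stands 70 mm to the gauge's -x side of the sleeve's centre line, on a carriage 26 mm long and 31 mm high. The arm's knob, 126 mm high, stands close by: grip with the fingers closing along the rail (gauge y).
- lock_button (a joint): Travel of the red lock button, m: 0 up (locked), 0.0065 fully down. No spring: it moves against about 4 N of friction and stays down. While it is up, its foot stands in a notch of the arm's bar and the arm cannot come out; from about 4.5 mm down the arm is free.
- button_top (a point): Middle of the top of the red lock button, 22 mm across, 13 mm proud of the sleeve's top: 87 mm above the table when up, 80.5 mm when down. Pushed straight down, with closed fingertips. It lies 45 mm behind the anvil face, so 65 mm from the arm's knob while the arm is in.
- measuring_arm (a joint): How far the telescoping arm is drawn out of the sleeve = opening of the jaws, m: 0 closed (start, locked), end stop 0.095, growing along the gauge's -y. Ticks every 5 mm on the bar's top; its wide red line is 80 mm (0.080), level with the sleeve's mouth there. A spring pulls it back with 1.5 N when closed, 4.5 N at 80 mm: let go, it slides shut.
- jaw_knob (a point): Middle of the arm's upright black knob, 100 mm above the table: post 18 mm across, straight from 78 to 117 mm height, cap 25 mm across up to 126 mm. It stands 20 mm in front of the jaw face, on the sleeve's centre line, and moves with the arm. Fingertips kept 76 mm or more above the table clear the sleeve.
- claw: Dark curved claw 58 mm long, 15 mm thick, lying behind the gauge; leave it. Origin at the centre of its underside.
- forceps: Steel forceps 125 mm long, lying behind the gauge; leave them. Origin at the centre of the underside.
- pin_tin: Round green and white tin 67 mm across, 25 mm high, behind the gauge; leave it. Origin at the centre of the underside.
- slide_box: Closed blue box 68 x 90 x 36 mm, beyond the open end of the gauge; leave it. Origin at the centre of the underside.

How it is judged:
By the outcome, as a careful person would: the job done as asked, in the order asked, and still so for the second after the job is handed in, while the arm keeps its last pose, push and grip.
It also fails if it takes over 64 s, if anything falls off the work surface, if the arm or the gripper's body presses on something with over 40 N, if the wrist force passes 120 N, or if a joint passes its speed limit or range.

## Robot

A 6-joint arm with a two-finger parallel gripper is mounted at the origin on a cart in front of the work surface, level with it; the furniture and walls round the work are solid. World frame = base frame: x ahead of the robot, y to its left, z up, the work surface at z = 0. Lengths are in m, angles in rad, forces in N, time in s.
With the tool pointing down it reaches from about 0.4 to 0.925 m from the base axis. Payload 12.5 kg.
Tool frame: the origin (TCP) lies midway between the tips of the shut fingers; the grasp point (between the pads) lies env.hold_point_z behind it (env.hold_point_z is the distance from the TCP to the grasp point, in m); y points along the fingers, x is the direction in which the jaws open and shut, and the axes are right-handed (so a half turn about y gives the same grasp; the last joint's range is limited). The gripper opens to 95 mm and grips with 3 to 60 N. Pads are 20 mm wide; open, the fingers measure 119 mm over their backs; the gripper's body (75 mm by 180 mm) begins 59 mm behind the grasp point.
Start: joints at [-1.209, 0.491, 1.559, -0, 1.092, -0.106], TCP at [0.282, -0.558, 0.215] pointing down, gripper open.
Joint ranges: [-3.1, 3.1], [-0.84, 2.19], [0.05, 2.79], [-1.13, 4.28], [0.06, 2.93], [-2.69, 2.69]. Speed limits (rad/s): [2.22, 2.22, 2.79, 3.14, 3.14, 3.14].

## Interface

Orientations are given as a unit quaternion [x, y, z, w].
In Python, from station import env gives the robot as it stands. The module is installed in compiled form; this text tells all that it offers.
- The arm moves only by the tool send_rows, never from a script. Its argument "rows" is one flat list of numbers, 5 for each row, row after row: the shift along the tool's x, y, z in cm, then the turn about the tool's y in degrees, then the opening, from 0 (shut) to 1 (fully open). A call has 1 to 20 rows; each row is the pose to reach, as a shift and turn from the pose commanded when the call began, along the tool's axes at that moment; what a row does not reach only later rows make up. A row lasts 1/12 s, in which the tool goes at most 41.7 mm and 7.16 degrees, less where a joint would pass 70% of its speed; a pose out of reach is approached as far as the arm can. A call with a gripper value outside its range is refused whole. The fingers move at their own pace and stop on an object; "newtons" is the grip in N (left out, the last holds). Time passes only in rows, so rows that repeat a pose let the fingers close. It gives the time, the measured TCP pose, the force and the opening at its end, in the units of the state.
- env.observe(): the state, without advancing time (a new reading comes with each control period).
- env.read_camera(name): name is "side" or "top" or "wrist"; returns a dict with "pixels" (384x512x3 uint8, red, green, blue), "K" (3x3 intrinsics, pixels), "R" (3x3) and "t" (3): a world point X has camera coordinates R X + t; the wrist camera has in their place "tool_from_camera" (4x4, takes a point from camera to tool coordinates, whose origin is the TCP and whose axes are the tool frame's). Camera axes: x right, y down, z forward; pixel columns grow to the right and rows downward; lengths in m; the calibration is good to about 2 mm. A picture is of the moment at which its call begins: read the wrist's pose just before it. There is no depth.
- env.sign_off(): hands the job in, once; it reports no verdict.
The state is a dict: "time_s": time; "joint_positions": joint angles; "qd": joint speeds; "tau": joint torques, N m; "tcp_pos": TCP position; "eef_rot": TCP orientation; "force": force on the tool from outside, world axes, zero at the start; "moment": the same for the moment, N m; "grip_width": finger opening in m.
Only numpy, scipy, OpenCV 4.12 (cv2) and the standard library are available. Lean on these libraries where they do the work, as an engineer would, in place of code of your own. Each camera call takes 0.05 s, during which the arm holds its last target. There are 200 camera calls.

## Working session

There is one attempt and no reset: what is moved stays moved. The work goes in short steps, Python scripts to look and compute and a tool call to move; the robot and the scene stay as the last step left them, time stands still between calls to the robot, and variables do not carry over. Pictures are saved under pics/ and viewed, about 8 in all and at most 12, crops included, and the job is handed in when it is done.

Besides the shell and the picture viewer there is one more tool, called after ">>>" as name(argument=value, ...) on one line, values as JSON. send_rows: Moves the arm, as the interface text tells. Its arguments: {"type":"object","properties":{"rows":{"type":"array"},"newtons":{"type":"number"}},"required":["rows"]}

```bash
ls; mkdir -p pics; cat > h.py <<'E'
import numpy as np, cv2
from station import env
from scipy.spatial.transform import Rotation as Ro
def cam(name):
    s=env.observe(); c=env.read_camera(name); K=np.array(c["K"]); 
    if name=="wrist":
        T=np.eye(4);T[:3,:3]=Ro.from_quat(s["eef_rot"]).as_matrix();T[:3,3]=s["tcp_pos"]
        W=np.linalg.inv(T@np.array(c["tool_from_camera"])); R,t=W[:3,:3],W[:3,3]
    else: R,t=np.array(c["R"]),np.array(c["t"])
    return c["pixels"],K,R,t
def ray(K,R,t,uv,z):
    o=-R.T@t; d=R.T@np.linalg.inv(K)@[uv[0],uv[1],1]; return o+d*(z-o[2])/d[2]
def proj(K,R,t,X):
    p=K@(R@np.asarray(X)+t); return p[:2]/p[2]
def save(n,im): cv2.imwrite(f"pics/{n}.png",im[:,:,::-1])
E
python3 - <<'E'
from h import *
s=env.observe(); print({k:np.round(v,4).tolist() for k,v in s.items()}, env.hold_point_z)
ims=[]
for n in("top","side"):
    im,K,R,t=cam(n); np.savez(n,im=im,K=K,R=R,t=t); save(n,im); print(n,K.tolist(),-R.T@t)
    save(n,cv2.resize(im,(768,576),interpolation=cv2.INTER_CUBIC))
print(Ro.from_quat(s["eef_rot"]).as_matrix().round(3))
E
```

```text
pics
{'time_s': 0.0, 'joint_positions': [-1.2086, 0.4916, 1.5595, 0.0, 1.0917, -0.1056], 'qd': [0.0006, -0.0014, 0.0002, 0.0006, 0.0001, 0.0014], 'tau': [0.0016, -61.2639, -25.818, 0.0693, 0.0483, -0.0002], 'tcp_pos': [0.2818, -0.5576, 0.214], 'eef_rot': [-0.602, 0.3708, -0.3702, 0.6025], 'force': [-0.0068, -0.1324, 0.9138], 'moment': [-0.0053, -0.006, -0.0035], 'grip_width': 0.0954} 0.0188
top [[346.8682823254503, 0.0, 259.4240124264886], [0.0, 346.8682823254503, 196.99259277787294], [0.0, 0.0, 1.0]] [ 0.47135118 -0.30604093  0.95043636]
side [[452.977188872955, 0.0, 251.339219043624], [0.0, 452.977188872955, 194.14845034021144], [0.0, 0.0, 1.0]] [ 1.20856389 -0.24364081  0.78855279]
[[ 0.451 -0.     0.893]
 [-0.893  0.001  0.451]
 [-0.001 -1.     0.   ]]
```

View pics/top.png

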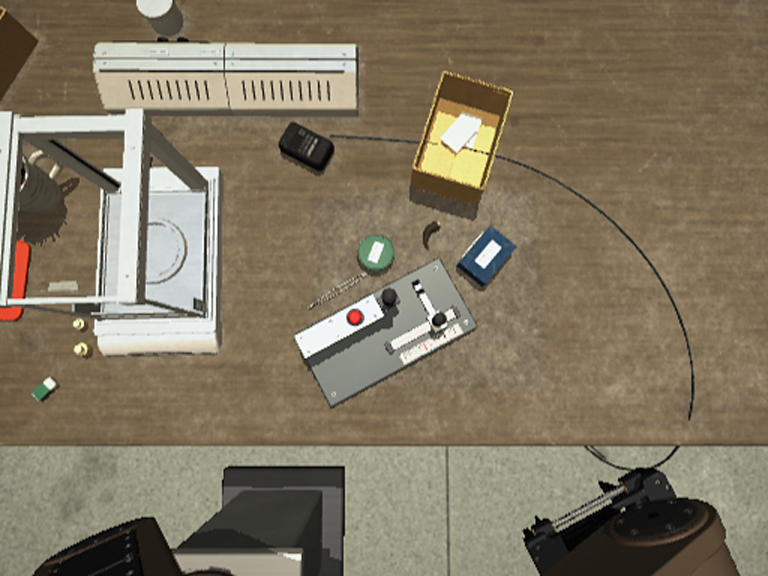

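View pics/side.png

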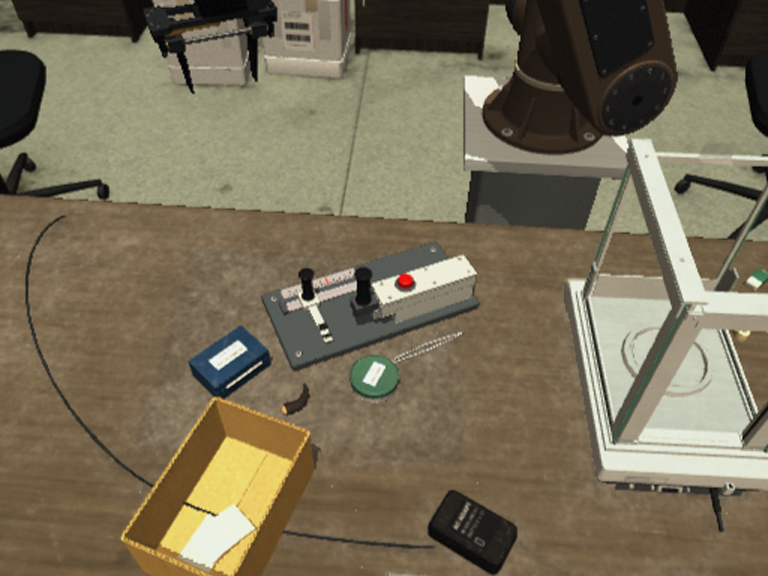

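The top view (768 px scale) shows the gauge with its base corners near (440,260), (476,325), (332,406). The button is at (354,317), the arm knob at (389,297) and the rest knob at (438,320). The side view shows them at (405,281), (364,285) and (307,280).

```bash
cat > m.py <<'E'
from h import *
D={n:np.load(n+".npz") for n in("top","side")}
def P(n): d=D[n]; return d["K"],d["R"],d["t"]
def blob(im,mask,near):
    n,l,st,c=cv2.connectedComponentsWithStats(mask.astype(np.uint8)); 
    ok=[i for i in range(1,n) if st[i,4]>15]; i=min(ok,key=lambda i:np.hypot(*(c[i]-near))); return c[i],st[i]
seeds={"top":dict(but=(354,317),jaw=(389,297),rest=(438,320)),"side":dict(but=(405,281),jaw=(364,272),rest=(307,272))}
z=dict(but=.087,jaw=.126,rest=.083)
res={}
for n in D:
    im=D[n]["im"].astype(int); r,g,b=im[...,0],im[...,1],im[...,2]
    for k,s in seeds[n].items():
        m=(r>130)&(g<70) if k=="but" else (im.max(2)<40)
        c,st=blob(im,m,np.array(s)/1.5); p=ray(*P(n),c,z[k]); res[n,k]=p; print(n,k,c.round(1),st.tolist(),p.round(4))
im=D["top"]["im"].astype(int); hsv=cv2.cvtColor(D["top"]["im"],cv2.COLOR_RGB2HSV)
print(hsv[int(360/1.5),int(345/1.5)],im[int(375/1.5),int(340/1.5)], im[int(290/1.5),int(440/1.5)], im[int(300/1.5),int(410/1.5)], im[int(340/1.5),int(560/1.5)])
c=[(440,259),(476,326),(332,406)]
q=[ray(*P("top"),np.array(a)/1.5,.018) for a in c]; print(np.round(q,4),np.linalg.norm(q[1]-q[0]),np.linalg.norm(q[2]-q[1]))
u=(q[1]-q[2])[:2];u/=np.linalg.norm(u);print("gauge -y dir",u,np.degrees(np.arctan2(u[1],u[0])))
u=(res["top","jaw"]-res["top","but"])[:2];print("but->jaw",np.linalg.norm(u),np.degrees(np.arctan2(u[1],u[0])))
E
python3 m.py
```

```text
top but [236.  210.8] [232, 207, 9, 9, 40] [ 0.5521 -0.2536  0.087 ]
top jaw [258.8 202.1] [255, 199, 9, 7, 31] [ 0.5695 -0.3103  0.126 ]
top rest [291.8 214.2] [288, 211, 9, 6, 19] [ 0.5441 -0.3933  0.083 ]
side but [269.9 186.4] [266, 183, 9, 9, 60] [ 0.554  -0.2515  0.087 ]
side jaw [241.9 190.6] [237, 179, 11, 25, 230] [ 0.6068 -0.3057  0.126 ]
side rest [204.2 188.7] [199, 179, 10, 21, 142] [ 0.5692 -0.3896  0.083 ]
[ 40  16 146] [140 142 133] [154 156 145] [158 159 148] [124 107  83]
[[ 0.6636 -0.4053  0.018 ]
 [ 0.5412 -0.4684  0.018 ]
 [ 0.4002 -0.2121  0.018 ]] 0.13778282449857215 0.2925323086233424
gauge -y dir [ 0.48179764 -0.87628251] -61.19712536979191
but->jaw 0.059316159347061186 -72.88712178405306
```

>>> send_rows(rows=[0,0,4,0,1,-0.5,-1,8,0,1,-1,-2,12,0,1,-1.5,-3,16,0,1,-2,-3,20,-1,1,-2.5,-3,24,-2,1,-3,-3,28,-2,1,-3,-3,31,-2,1,-3,-3,31,-2,1,-3,-3,31,-2,1])

```text
time_s: 0.93
tcp_pos: [0.546, -0.3901, 0.2439]
eef_rot: [-0.609, 0.359, -0.359, 0.609]
force: [-0.2, -0.2, -0.1]
grip_width: 0.0952
```

```bash
python3 - <<'E'
from h import *
s=env.observe(); print(s["tcp_pos"],Ro.from_quat(s["eef_rot"]).as_matrix().round(3))
im,K,R,t=cam("wrist"); np.savez("wrist",im=im,K=K,R=R,t=t); print(-R.T@t,R[2])
save("w1",cv2.resize(im,(768,576),interpolation=cv2.INTER_CUBIC))
E
```

```text
[ 0.54601795 -0.39008809  0.2439247 ] [[ 0.484 -0.001  0.875]
 [-0.875  0.001  0.484]
 [-0.001 -1.    -0.   ]]
[ 0.61733921 -0.35093584  0.41405451] [-0.25321316 -0.1393451  -0.95732233]
```

View pics/w1.png

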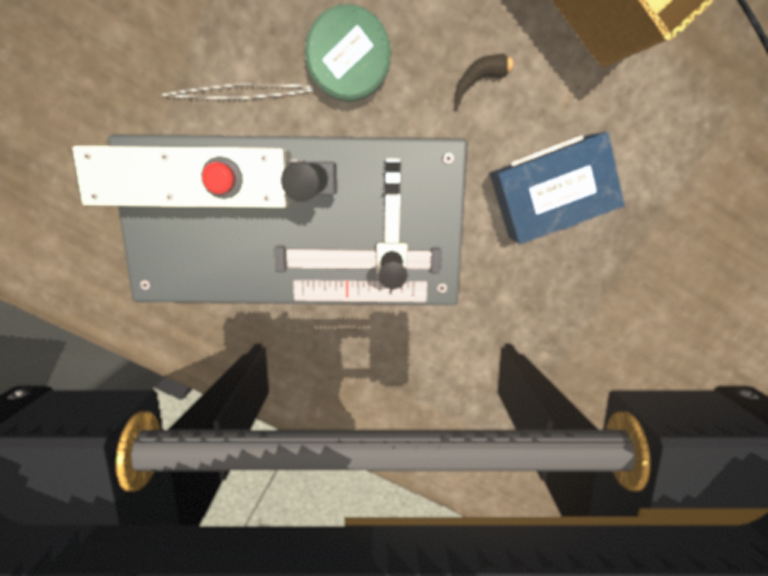

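The wrist view shows the button at (219,177), the jaw knob cap at (300,181), the rest knob cap at (392,274), the rule's red line at (347,289) and its end ticks at about (303,288) and (414,288).

```bash
cat > g.py <<'E'
from h import *
d=np.load("wrist.npz"); C=(d["K"],d["R"],d["t"])
im=d["im"].astype(int); r,g,b=im[...,0],im[...,1],im[...,2]
print(C[0].round(1).tolist())
W=lambda p,z: ray(*C,np.array(p)/1.5,z)
red=((r>140)&(g<100)&(b<100)).astype(np.uint8)
n,l,st,c=cv2.connectedComponentsWithStats(red)
for i in range(1,n):
    if st[i,4]>8: print("red",c[i]*1.5,st[i])
q=[W(p,.018) for p in [(110,136),(466,139),(458,304),(134,301)]]
print(np.round(q,4)); print([round(float(np.linalg.norm(q[i]-q[i-1])),4) for i in range(4)])
for a,bb in((0,1),(3,2)):
    u=(q[bb]-q[a])[:2]; print("ang",np.degrees(np.arctan2(u[1],u[0])))
s=[W(p,.074) for p in [(285,149),(285,206),(74,147),(82,205)]]
print("sleeve",np.round(s,4),np.linalg.norm(s[0]-s[1]),np.linalg.norm(s[0]-s[2]))
print("origin by sleeve",(s[0]+s[1])/2)
dk=(im.max(2)<75).astype(np.uint8)
for nm,p,z in(("jaw",(300,181),.126),("rest",(392,274),.083)):
    print(nm,W(p,z))
im2=cv2.resize(d["im"][80:220,130:330],None,fx=4,fy=4,interpolation=cv2.INTER_CUBIC); save("w1c",im2)
E
python3 g.py
```

```text
[[301.8, 0.0, 255.0], [0.0, 301.8, 199.1], [0.0, 0.0, 1.0]]
red [218.11869436 177.66765579] [136 108  21  22 337]
[[ 0.5265 -0.1441  0.018 ]
 [ 0.6665 -0.4023  0.018 ]
 [ 0.5416 -0.4717  0.018 ]
 [ 0.4005 -0.2105  0.018 ]]
[0.1424, 0.2937, 0.1429, 0.2968]
ang -61.53582800863118
ang -61.62554933601748
sleeve [[ 0.5914 -0.2856  0.074 ]
 [ 0.5551 -0.3028  0.074 ]
 [ 0.5198 -0.1533  0.074 ]
 [ 0.4832 -0.1712  0.074 ]] 0.04009357591012287 0.15035763170247868
origin by sleeve [ 0.57324208 -0.29417274  0.074     ]
jaw [ 0.58283945 -0.31171367  0.126     ]
rest [ 0.55014852 -0.39600662  0.083     ]
```

View pics/w1c.png

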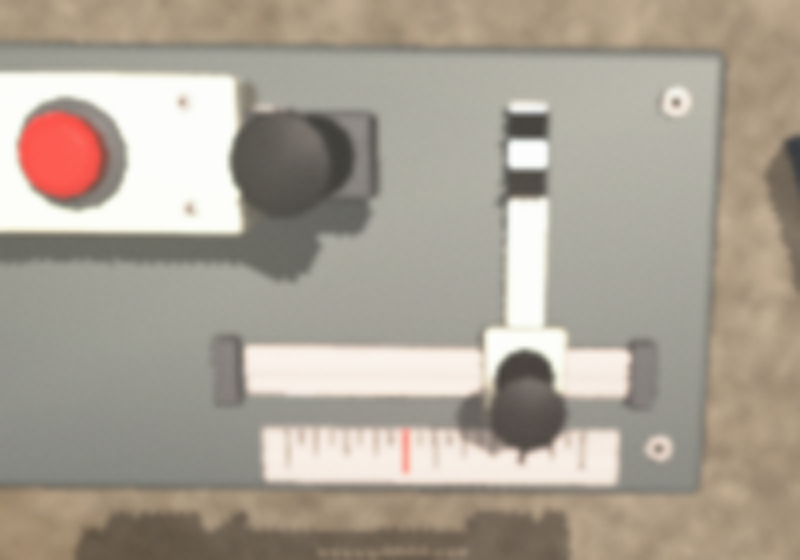

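>>> send_rows(rows=[0.3,3,0,0.5,0.6,0.75,6,0.05,0.5,0.55,0.75,9,0.05,0.5,0.55,0.75,11,0.05,0.5,0.55,0.75,13,0.05,0.5,0.55,0.75,15,0.05,0.5,0.55,0.75,17,0.05,0.5,0.55,0.75,18.5,0.05,0.5,0.55,0.75,19.5,0.05,0.5,0.55,0.75,20.2,0.05,0.5,0.55,0.75,20.2,0.05,0.5,0.55,0.75,20.2,0.05,0.5,0.55], newtons=10)

```text
time_s: 1.98
tcp_pos: [0.5489, -0.3982, 0.0431]
eef_rot: [0.607, -0.363, 0.363, -0.607]
force: [0.3, 0.4, 0.8]
grip_width: 0.0526
```

>>> send_rows(rows=[0,0,0,0,0.3,0,0,0,0,0.1,0,0,0,0,0,0,0,0,0,0,0,0,0,0,0,0,0,0,0,0], newtons=10)

```text
time_s: 2.48
tcp_pos: [0.5491, -0.3976, 0.0429]
eef_rot: [0.607, -0.362, 0.363, -0.607]
force: [-1.0, 1.1, 2.7]
grip_width: 0.0227
```

```bash
python3 - <<'E'
from h import *
im,K,R,t=cam("wrist"); np.savez("wrist2",im=im,K=K,R=R,t=t)
save("w2",cv2.resize(im,(768,576),interpolation=cv2.INTER_CUBIC))
E
```

```text
(no output)
```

View pics/w2.png

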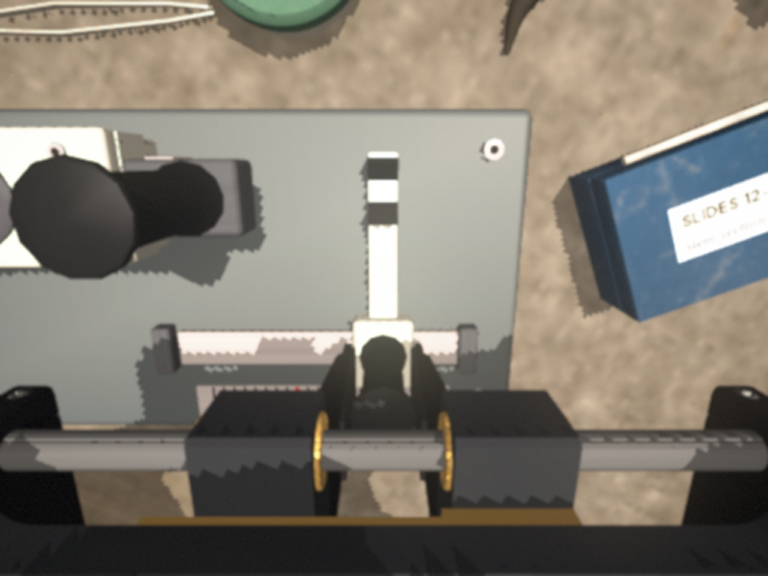

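>>> send_rows(rows=[0,0,0,0,0,0,0,0,0,0,0,0,0,0,0])

```text
time_s: 2.78
tcp_pos: [0.5491, -0.3976, 0.0429]
eef_rot: [0.607, -0.362, 0.363, -0.607]
force: [-0.7, 1.3, 3.9]
grip_width: 0.0221
```

>>> send_rows(rows=[0,0,0,0,0.35,0,0,0,0,0.35,0,0,0,0,0.35,0,0.3,0,0,0.35,0,0.55,0,0,0.35,0,0.55,0,0,0.35,0,0.55,0,0,0.2,0,0.55,0,0,0.1,0,0.55,0,0,0,0,0.55,0,0,0,0,0.55,0,0,0,0,0.55,0,0,0,0,0.55,0,0,0], newtons=10)

```text
time_s: 3.87
tcp_pos: [0.5491, -0.3976, 0.0371]
eef_rot: [0.607, -0.363, 0.363, -0.607]
force: [-0.3, -1.0, -0.8]
grip_width: 0.0222
```

```bash
cat > r.py <<'E'
from h import *
d=np.load("wrist.npz"); C=(d["K"],d["R"],d["t"])
W=lambda p,z: ray(*C,np.array(p)/4+[130,80],z)[:2]
u=np.array([np.cos(np.radians(-61.6)),np.sin(np.radians(-61.6))])
for z in(.018,.022,.026): print(z,[ (W(p,z)@u).round(4) for p in((289,450),(406,450),(584,450),(522,458))])
o=np.array([.5735,-.294]);print("origin",o@u,"but",W((61,154),.087)@u+.045,"rest cap",W((527,415),.083)@u,"jaw",W((282,163),.126)@u-.02)
s=env.observe()["tcp_pos"][:2]; print("tcp",s@u, "perp", (s-o)@[-u[1],u[0]], (W((527,415),.083)-o)@[-u[1],u[0]],(W((282,163),.126)-o)@[-u[1],u[0]],(W((61,154),.087)-o)@[-u[1],u[0]])
E
python3 r.py
```

```text
0.018 [np.float64(0.5313), np.float64(0.5711), np.float64(0.6317), np.float64(0.6106)]
0.022 [np.float64(0.532), np.float64(0.5714), np.float64(0.6314), np.float64(0.6106)]
0.026 [np.float64(0.5327), np.float64(0.5717), np.float64(0.6311), np.float64(0.6105)]
origin 0.5313871643245881 but 0.5322431869946775 rest cap 0.6104998726151335 jaw 0.5318701616603202
tcp 0.6109194906506693 perp -0.07076888479245974 -0.07030997823836681 -0.00028006731101625057 -0.00011577752304795988
```

>>> send_rows(rows=[-0.3,0,0,0,0,-0.8,0,0,0,0,-1.4,0,0,0,0,-2,0,0,0,0,-2.6,0,0,0,0,-3.2,0,0,0,0,-3.7,0,0,0,0,-3.96,0,0,0,0,-3.96,0,0,0,0,-3.96,0,0,0,0,-3.96,0,0,0,0], newtons=10)

```text
time_s: 4.78
tcp_pos: [0.5302, -0.3626, 0.0371]
eef_rot: [-0.607, 0.363, -0.362, 0.607]
force: [-0.7, 1.1, -1.4]
grip_width: 0.0226
```

```bash
tail -1 r.py >/dev/null; python3 r.py | tail -1
```

```text
tcp 0.571149786362064 perp -0.07074376904742871 -0.07030997823836681 -0.00028006731101625057 -0.00011577752304795988
```

>>> send_rows(rows=[0,0,0,0,0.2,0,0,0,0,0.45,0,0,0,0,0.45,0,0,0,0,0.45,0,0,0,0,0.45,0,-1.5,0,0,0.45,0,-4,0,0,0.3,0,-7,0,0,0,0,-10,0,0,0,0,-13,0,0,0,0,-15,-1,0,0,0,-15,-3,0,0,0,-15,-3,0,0,0,-15,-3,0,0,0,-15,-3,0,0])

```text
time_s: 6.03
tcp_pos: [0.504, -0.3768, 0.1868]
eef_rot: [-0.607, 0.363, -0.363, 0.607]
force: [-0.1, 1.0, -0.8]
grip_width: 0.0
```

```bash
python3 - <<'E'
from h import *
im,K,R,t=cam("wrist"); np.savez("wrist3",im=im,K=K,R=R,t=t); s=env.observe()["tcp_pos"];print(s)
for X in((.5129,-.3634,.02),): p=proj(K,R,t,X);print(p)
x,y=int(p[0]),int(p[1]); x0=max(0,x-100);y0=max(0,min(y-75,234)); print(x0,y0)
save("w3",cv2.resize(im[y0:y0+150,x0:x0+200],None,fx=4,fy=4,interpolation=cv2.INTER_CUBIC))
E
```

```text
[ 0.50420535 -0.37666427  0.18658661]
[248.19428567 170.00013428]
148 95
```

View pics/w3.png

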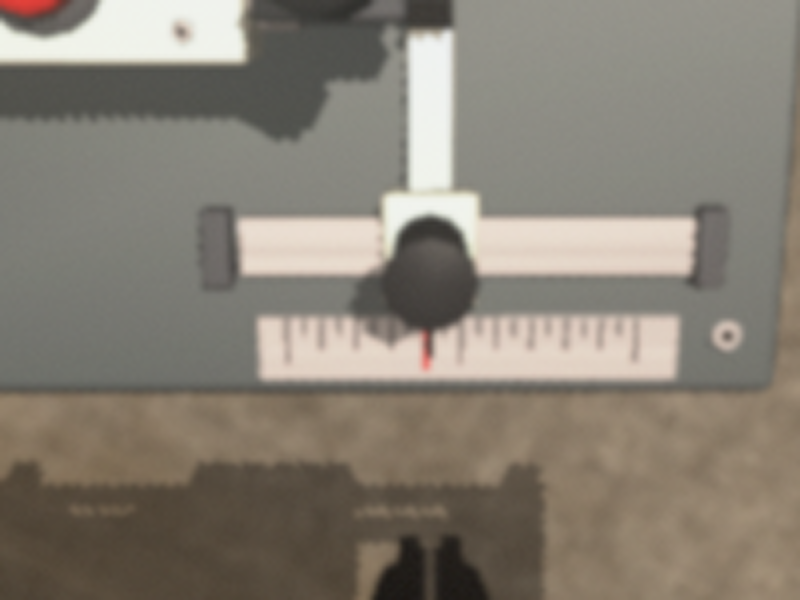

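```bash
python3 - <<'E'
from h import *
im=np.load("wrist3.npz")["im"].astype(int)
for y in range(176,189): print(y,[tuple(im[y,x].tolist()) for x in range(252,259)])
E
```

```text
176 [(78, 72, 67), (75, 67, 64), (70, 61, 58), (67, 62, 58), (74, 68, 65), (82, 76, 71), (88, 81, 75)]
177 [(119, 105, 99), (116, 92, 86), (98, 70, 66), (82, 68, 63), (104, 94, 89), (133, 122, 114), (140, 127, 119)]
178 [(171, 149, 140), (171, 128, 120), (142, 88, 82), (107, 82, 76), (144, 132, 123), (185, 170, 159), (185, 170, 159)]
179 [(207, 182, 170), (200, 153, 143), (159, 96, 90), (123, 94, 87), (168, 154, 143), (210, 192, 180), (212, 195, 182)]
180 [(220, 197, 184), (199, 160, 149), (150, 98, 91), (120, 93, 87), (173, 158, 147), (219, 200, 187), (223, 207, 194)]
181 [(223, 202, 190), (200, 163, 152), (148, 98, 91), (121, 95, 89), (175, 159, 149), (219, 202, 189), (226, 211, 198)]
182 [(226, 205, 192), (212, 165, 154), (166, 103, 96), (127, 95, 89), (176, 160, 149), (221, 203, 191), (228, 214, 200)]
183 [(228, 205, 193), (221, 166, 155), (184, 106, 98), (146, 105, 99), (182, 164, 154), (222, 204, 191), (227, 213, 200)]
184 [(226, 202, 189), (225, 166, 155), (210, 116, 109), (188, 130, 122), (203, 178, 168), (222, 205, 193), (226, 211, 198)]
185 [(227, 201, 189), (229, 167, 156), (228, 128, 120), (224, 157, 147), (222, 195, 184), (226, 209, 197), (225, 209, 196)]
186 [(227, 202, 189), (230, 172, 161), (232, 140, 131), (230, 168, 158), (226, 202, 189), (225, 210, 197), (226, 211, 198)]
187 [(226, 205, 193), (228, 187, 176), (229, 171, 160), (229, 187, 176), (225, 204, 191), (226, 210, 198), (226, 211, 197)]
188 [(221, 202, 190), (222, 199, 187), (222, 195, 183), (221, 198, 185), (222, 203, 190), (221, 203, 191), (221, 203, 190)]
```

>>> send_rows(rows=[0,0,2,0,0.45,0,2,3,0,0.45,0,4.5,3,0,0.45,0,7,3,0,0.45,0,9.5,3,0,0.45,0,12,3,0,0.45,0,13.5,3,0,0.45,0,14.5,3,0,0.45,0,15,3,0,0.45,0,15,3,0,0.3,0,15,3,0,0.15,0,15,3,0,0,0,15,3,0,0,0,15,3,0,0,0,15,3,0,0,0,15,3,0,0], newtons=10)

```text
time_s: 7.42
tcp_pos: [0.5307, -0.3631, 0.0381]
eef_rot: [0.607, -0.362, 0.363, -0.607]
force: [0.6, 0.4, 6.4]
grip_width: 0.0226
```

>>> send_rows(rows=[-0.04,0,0,0,0,-0.08,0,0,0,0,-0.08,0,0,0,0,-0.08,0,0,0,0,-0.08,0,0,0,0])

```text
time_s: 7.83
tcp_pos: [0.5305, -0.3627, 0.0381]
eef_rot: [0.607, -0.362, 0.363, -0.607]
force: [1.0, -1.2, 5.4]
grip_width: 0.0222
```

```bash
python3 r.py | tail -1
```

```text
tcp 0.5713318392272224 perp -0.0704818498069175 -0.07030997823836681 -0.00028006731101625057 -0.00011577752304795988
```

>>> send_rows(rows=[0,0,0,0,0.2,0,0,0,0,0.45,0,0,0,0,0.45,0,0,0,0,0.45,0,0,0,0,0.45,0,-1.5,0,0,0.45,0,-4,0,0,0.3,0,-7,0,0,0,0,-10,0,0,0,0,-13,0,0,0,0,-15,-1,0,0,0,-15,-3,0,0,0,-15,-3,0,0,0,-15,-3,0,0,0,-15,-3,0,0])

```text
time_s: 9.08
tcp_pos: [0.5036, -0.376, 0.1866]
eef_rot: [-0.607, 0.363, -0.362, 0.607]
force: [0.1, 0.4, -0.3]
grip_width: 0.0005
```

```bash
python3 - <<'E'
from h import *
im,K,R,t=cam("wrist"); np.savez("wrist4",im=im,K=K,R=R,t=t); im=im.astype(int)
red=(im[...,0]-im[...,1]>45)&(im[...,0]>140); ys,xs=np.nonzero(red[170:195,235:275]); print(xs.mean()+235,ys.min()+170,ys.max()+170)
x0=int(xs.mean()+235)-3
for y in range(176,189,1): print(y,x0,[tuple(im[y,x,:2].tolist()) for x in range(x0,x0+8)])
E
```

```text
254.88888888888889 178 187
176 251 [(83, 77), (81, 75), (85, 77), (82, 72), (74, 64), (68, 62), (74, 67), (81, 75)]
177 251 [(110, 100), (121, 111), (136, 122), (136, 111), (106, 77), (87, 72), (106, 97), (133, 121)]
178 251 [(152, 139), (167, 153), (183, 161), (184, 143), (147, 94), (113, 88), (148, 134), (182, 166)]
179 251 [(196, 179), (203, 185), (207, 183), (201, 154), (161, 101), (129, 100), (172, 156), (209, 191)]
180 251 [(220, 202), (221, 203), (218, 195), (196, 158), (149, 98), (127, 102), (176, 160), (215, 197)]
181 251 [(224, 209), (224, 208), (221, 199), (196, 159), (148, 99), (125, 101), (176, 160), (218, 200)]
182 251 [(226, 211), (226, 210), (224, 201), (208, 163), (160, 100), (128, 98), (176, 159), (219, 200)]
183 251 [(226, 211), (226, 211), (225, 202), (212, 162), (174, 105), (144, 106), (183, 165), (220, 202)]
184 251 [(225, 209), (224, 208), (223, 199), (217, 162), (199, 115), (186, 133), (203, 179), (221, 204)]
185 251 [(223, 207), (224, 207), (224, 198), (226, 163), (225, 126), (221, 155), (221, 194), (223, 206)]
186 251 [(223, 208), (223, 207), (224, 198), (227, 168), (229, 138), (227, 166), (224, 199), (223, 205)]
187 251 [(224, 207), (223, 207), (224, 202), (226, 184), (228, 169), (226, 184), (224, 202), (224, 207)]
188 251 [(219, 200), (219, 201), (220, 200), (220, 196), (220, 192), (220, 195), (219, 199), (219, 200)]
```

>>> send_rows(rows=[0,0,2,0,0.45,0,2,3,0,0.45,0,4.5,3,0,0.45,0,7,3,0,0.45,0,9.5,3,0,0.45,0,12,3,0,0.45,0,13.5,3,0,0.45,0,14.5,3,0,0.45,0,15,3,0,0.45,0,15,3,0,0.3,0,15,3,0,0.15,0,15,3,0,0,0,15,3,0,0,0,15,3,0,0,-0.05,15,3,0,0,-0.09,15,3,0,0,-0.09,15,3,0,0,-0.09,15,3,0,0,-0.09,15,3,0,0], newtons=12)

```text
time_s: 10.72
tcp_pos: [0.53, -0.3618, 0.0381]
eef_rot: [0.607, -0.362, 0.363, -0.607]
force: [1.8, 0.1, 5.9]
grip_width: 0.022
```

```bash
python3 r.py | tail -1
```

```text
tcp 0.5702851183494247 perp -0.07052070522501841 -0.07030997823836681 -0.00028006731101625057 -0.00011577752304795988
```

>>> send_rows(rows=[0,0,0,0,0.2,0,0,0,0,0.45,0,0,0,0,0.45,0,0,0,0,0.45,0,0,0,0,0.45,0,-1.5,0,0,0.45,0,-4,0,0,0.3,0,-7,0,0,0,0,-10,0,0,0,0,-13,0,0,0,0,-15,-1,0,0,0,-15,-3,0,0,0,-15,-3,0,0,0,-15,-3,0,0,0,-15,-3,0,0])

```text
time_s: 11.97
tcp_pos: [0.5032, -0.3752, 0.1866]
eef_rot: [-0.607, 0.363, -0.362, 0.607]
force: [0.7, -0.5, -0.4]
grip_width: 0.0005
```

```bash
cat > pt.py <<'E'
from h import *
im,K,R,t=cam("wrist"); im=im.astype(int)
red=(im[...,0]-im[...,1]>45)&(im[...,0]>140); ys,xs=np.nonzero(red[170:195,235:275]); x0=int(xs.mean()+235)-4; X=np.arange(x0,x0+9)
a=im[184:187,X]; w=np.clip(a[0:3,:,1].max(1,keepdims=True)-a[...,1],0,None)[1:].sum(0); p=im[180:183,X,0]; p=np.clip(p.max(1,keepdims=True)-5-p,0,None).sum(0)
print("red",(w*X).sum()/w.sum(),"ptr",(p*X).sum()/p.sum())
for y in range(179,188,1): print(y,x0,[tuple(im[y,x,:2].tolist()) for x in X])
s=env.observe()["tcp_pos"];print(s,Ro.from_quat(env.observe()["eef_rot"]).as_matrix().round(3).tolist())
E
python3 pt.py
```

```text
red 255.94985250737463 ptr 255.65669291338583
179 252 [(202, 185), (217, 199), (201, 183), (153, 140), (135, 124), (182, 167), (217, 199), (220, 203), (214, 197)]
180 252 [(220, 202), (222, 206), (211, 193), (167, 153), (139, 126), (182, 167), (219, 201), (223, 207), (223, 207)]
181 252 [(225, 210), (221, 205), (203, 185), (158, 144), (134, 123), (183, 168), (220, 201), (224, 208), (225, 209)]
182 252 [(225, 208), (216, 197), (185, 169), (140, 128), (129, 118), (182, 166), (220, 203), (226, 212), (227, 212)]
183 252 [(225, 209), (215, 196), (192, 173), (158, 137), (144, 119), (186, 165), (220, 202), (225, 210), (226, 210)]
184 252 [(224, 207), (222, 204), (217, 193), (202, 157), (190, 127), (206, 166), (222, 201), (224, 208), (224, 208)]
185 252 [(225, 208), (224, 207), (224, 198), (224, 161), (225, 133), (223, 167), (224, 200), (224, 208), (224, 207)]
186 252 [(223, 207), (224, 207), (225, 198), (228, 166), (230, 143), (227, 172), (224, 201), (224, 207), (223, 206)]
187 252 [(223, 207), (224, 207), (225, 202), (226, 184), (228, 172), (225, 187), (224, 203), (223, 206), (223, 206)]
[ 0.50335068 -0.37509567  0.18645032] [[0.474, -0.001, 0.88], [-0.88, 0.001, 0.474], [-0.001, -1.0, -0.0]]
```

>>> send_rows(rows=[-1,0,2,0,0,-3,0,5,0,0,-5.5,0,7.5,0,0,-7.5,0,9.5,0,0,-8.26,0,10,0,0,-8.26,2,10,0,0,-8.26,4,10,0,0,-8.26,6,10,0,0,-8.26,7.5,10,0,0,-8.26,8.5,10,0,0,-8.26,9,10,0,0,-8.26,9,10,0,0], newtons=20)

```text
time_s: 13.02
tcp_pos: [0.5518, -0.2553, 0.0961]
eef_rot: [0.607, -0.363, 0.362, -0.607]
force: [-0.5, -0.2, 0.3]
grip_width: 0.0007
```

```bash
python3 - <<'E'
from h import *
im,K,R,t=cam("wrist"); s=env.observe()["tcp_pos"];print(s,proj(K,R,t,s))
save("w5",cv2.resize(im,(768,576)))
r=(im[...,0].astype(int)>140)&(im[...,1]<90)
n,l,st,c=cv2.connectedComponentsWithStats(r.astype(np.uint8)); i=1+st[1:,4].argmax(); print(st[i],c[i],ray(K,R,t,c[i],.087))
E
```

```text
[ 0.55207029 -0.25548436  0.09700342] [255.31089686 245.9999447 ]
[236 219  33  27 337] [249.41543027 229.3620178 ] [ 0.55632547 -0.24891078  0.087     ]
```

View pics/w5.png

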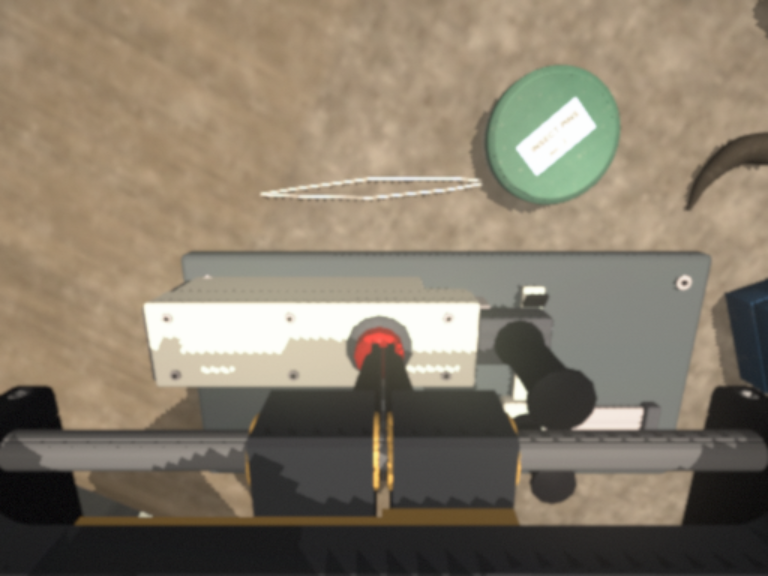

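The closed fingertips sit over the middle of the button, which is partly hidden at (380,348). Pressing straight down next.

>>> send_rows(rows=[0,0.5,0,0,0,0,0.9,0,0,0,0,1.1,0,0,0,0,1.3,0,0,0,0,1.45,0,0,0,0,1.6,0,0,0,0,1.7,0,0,0,0,1.75,0,0,0,0,1.75,0,0,0,0,1.75,0,0,0])

```text
time_s: 13.9
tcp_pos: [0.5521, -0.2554, 0.0806]
eef_rot: [-0.607, 0.362, -0.363, 0.607]
force: [-2.5, 1.3, 11.4]
grip_width: 0.0004
```

>>> send_rows(rows=[0,0.1,0,0,0,0,0.15,0,0,0,0,0.15,0,0,0])

```text
time_s: 14.15
tcp_pos: [0.5522, -0.2553, 0.0803]
eef_rot: [-0.607, 0.362, -0.363, 0.607]
force: [-5.6, 4.0, 25.0]
grip_width: 0.0008
```

>>> send_rows(rows=[0,-2,0,0,0,0,-5,0,0,0,0,-7,0,0,0.3,2,-7,0,0,0.5,4.5,-7,0,0,0.5,6,-7,0,0,0.5,6.4,-7,0,0,0.5,6.4,-7,0,0,0.5,6.4,-7,0,0,0.5,6.4,-7,0,0,0.5], newtons=15)

```text
time_s: 14.98
tcp_pos: [0.5818, -0.3108, 0.1479]
eef_rot: [-0.607, 0.363, -0.362, 0.607]
force: [-0.0, -0.0, -0.8]
grip_width: 0.0461
```

```bash
python3 - <<'E'
from h import *
im,K,R,t=cam("wrist"); s=env.observe()["tcp_pos"];print(s,env.observe()["grip_width"])
save("w6",cv2.resize(im,(768,576)))
E
```

```text
[ 0.58196789 -0.31083638  0.14809842] 0.0465881022909101
```

View pics/w6.png

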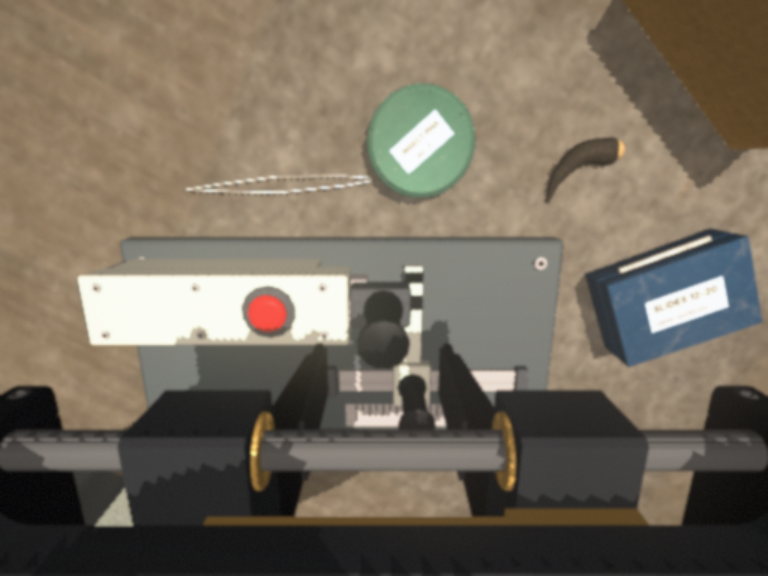

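The knob cap (385,345) is centred between the open fingers, and the button is seated at (267,313). Descending and gripping.

>>> send_rows(rows=[0.05,1.5,0,0,0.5,0.05,3,0,0,0.5,0.05,4.5,0,0,0.5,0.05,6,0,0,0.5,0.05,6.7,0,0,0.5,0.05,7,0,0,0.5,0.05,7,0,0,0.3,0.05,7,0,0,0.2,0.05,7,0,0,0,0.05,7,0,0,0,0.05,7,0,0,0,0.05,7,0,0,0,0.05,7,0,0,0,0.05,7,0,0,0], newtons=30)

```text
time_s: 16.2
tcp_pos: [0.5828, -0.3122, 0.0789]
eef_rot: [0.607, -0.362, 0.363, -0.607]
force: [-0.7, 1.5, 5.7]
grip_width: 0.0233
```

```bash
python3 r.py|tail -1
```

```text
tcp 0.5518575858945994 perp -0.000510957396283312 -0.07030997823836681 -0.00028006731101625057 -0.00011577752304795988
```

>>> send_rows(rows=[0.2,0,0,0,0,0.6,0,0,0,0,1.1,0,0,0,0,1.7,0,0,0,0,2.3,0,0,0,0,2.9,0,0,0,0,3.5,0,0,0,0,4.1,0,0,0,0,4.7,0,0,0,0,5.3,0,0,0,0,5.9,0,0,0,0,6.5,0,0,0,0,7,0,0,0,0,7.5,0,0,0,0,7.8,0,0,0,0,8,0,0,0,0,8,0,0,0,0,8,0,0,0,0,8,0,0,0,0], newtons=30)

```text
time_s: 17.78
tcp_pos: [0.6206, -0.3823, 0.0789]
eef_rot: [-0.607, 0.362, -0.363, 0.607]
force: [-1.9, 4.5, 6.5]
grip_width: 0.0236
```

```bash
python3 r.py|tail -1; python3 - <<'E'
from h import *
im,K,R,t=cam("wrist"); np.savez("wrist7",im=im,K=K,R=R,t=t); p=proj(K,R,t,(.5735,-.294,.07)); print(p)
x0=max(0,min(312,int(p[0])-60)); y0=max(0,min(234,int(p[1])-75)); print(x0,y0)
save("w7",cv2.resize(im[y0:y0+150,x0:x0+200],None,fx=4,fy=4,interpolation=cv2.INTER_CUBIC))
E
```

```text
tcp 0.6314540324933089 perp -0.0005979651999651357 -0.07030997823836681 -0.00028006731101625057 -0.00011577752304795988
[ 99.73960714 239.07663191]
39 164
```

View pics/w7.png

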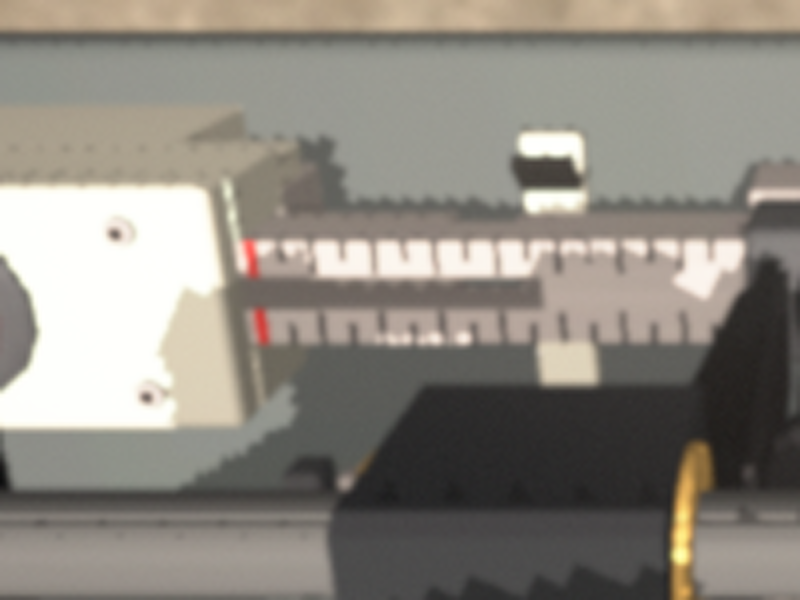

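```bash
python3 - <<'E'
from h import *
d=np.load("wrist7.npz"); C=(d["K"],d["R"],d["t"]); im=d["im"].astype(int)
u=np.array([np.cos(np.radians(-61.6)),np.sin(np.radians(-61.6))]); v=np.array([-u[1],u[0]]); o=np.array([.5735,-.294])
W=lambda p,z: ray(*C,np.array(p)/4-.375+[39,164],z)[:2]
for z in(.045,.05,.055,.06,.065,.07):
    a,b,e,f=W((262,328),z),W((685,328),z),W((250,256),z),W((500,248),z)
    print(z,"70mm?",((b-a)@u).round(4),"40?",((f-e)@u).round(4),"red s",((a-o)@u).round(4),((e-o)@u).round(4),"perp",((a-o)@v).round(4),((e-o)@v).round(4))
for p in((210,185),(243,425)): print("sleeve mouth",(W(p,.074)-o)@u,(W(p,.074)-o)@v)
x=slice(39+50,39+80)
for y in(224,226,228,230,244,246,248): print(y,[f"{a}/{g}" for a,g in im[y,x,:2][:22]])
E
```

```text
0.045 70mm? 0.0783 40? 0.0456 red s -0.0116 -0.0116 perp -0.0165 -0.0022
0.05 70mm? 0.0764 40? 0.0444 red s -0.0088 -0.0089 perp -0.0142 -0.0002
0.055 70mm? 0.0745 40? 0.0433 red s -0.0061 -0.0061 perp -0.0118 0.0019
0.06 70mm? 0.0725 40? 0.0422 red s -0.0033 -0.0034 perp -0.0094 0.0039
0.065 70mm? 0.0706 40? 0.0411 red s -0.0006 -0.0007 perp -0.007 0.0059
0.07 70mm? 0.0687 40? 0.04 red s 0.0022 0.0021 perp -0.0046 0.0079
sleeve mouth -0.00010535726210422737 0.021258140389862335
sleeve mouth -0.001284230552324724 -0.020026892965841578
224 ['255/255', '254/254', '253/251', '241/233', '196/185', '154/146', '140/133', '151/143', '196/187', '226/208', '230/176', '234/129', '233/113', '225/143', '220/183', '223/205', '223/207', '218/200', '195/179', '166/153', '181/167', '215/197']
226 ['255/255', '255/254', '254/253', '247/242', '212/200', '162/152', '142/134', '146/137', '188/174', '238/218', '252/209', '254/147', '254/98', '251/138', '246/209', '248/236', '244/233', '227/212', '196/178', '159/146', '176/162', '231/218']
228 ['255/255', '255/255', '254/254', '251/247', '228/220', '175/1
[... 460 characters left out ...]
0', '221/209', '215/202', '198/186', '171/161', '140/132', '119/113', '112/107', '116/109', '140/129', '168/145', '190/128', '207/87', '207/65', '195/102', '181/141', '180/161', '180/165', '178/164', '172/158']
246 ['222/209', '221/210', '221/210', '221/210', '218/205', '205/193', '180/170', '152/142', '124/118', '115/108', '113/107', '130/122', '158/140', '185/136', '203/101', '210/68', '203/90', '190/134', '182/160', '181/166', '180/165', '170/156']
248 ['222/210', '221/209', '221/210', '222/210', '220/207', '211/198', '189/179', '162/153', '133/125', '115/109', '113/106', '120/113', '149/137', '175/148', '194/121', '203/76', '194/79', '183/124', '176/154', '176/161', '175/162', '170/157']
```

```bash
python3 - <<'E'
from h import *
from scipy.signal import find_peaks
from scipy.optimize import brentq
d=np.load("wrist7.npz"); C=(d["K"],d["R"],d["t"]); im=d["im"].astype(float)
u=np.array([np.cos(np.radians(-61.6)),np.sin(np.radians(-61.6))]); v=np.array([-u[1],u[0]]); o=np.array([.5735,-.294])
W=lambda x,y,z: (ray(*C,(x,y),z)[:2]-o)
for y in(245,246,247):
    g=im[y,98:215,1]; pk,_=find_peaks(-g,prominence=12); 
    xs=[]
    for p in pk:
        a,b,c=g[p-1],g[p],g[p+1]; xs.append(98+p+.5*(a-c)/(a-2*b+c))
    xs=np.array(xs); print(y,xs.round(2),np.diff(xs).round(2))
    xs=xs[xs>103]
    f=lambda z:(np.polyfit(np.arange(len(xs)),[W(x,y,z)@u for x in xs],1)[0]-.005)
    z=brentq(f,.03,.09); s=np.array([W(x,y,z)@u for x in xs]); print("z",z,(s*1e3).round(2), "fit0",np.polyfit(np.arange(len(xs)),s,1)[1])
for y,x in((224,93.0),(230,93.8),(244,95.15),(246,95.5),(248,95.85)): print("mouth top",W(x,y,.074)@u,W(x,y,.074)@v)
# sides of sleeve at top: +-20mm check
E
```

```text
245 [103.99 111.59 119.01 126.79 134.09 141.91 149.08 156.98 164.14 171.99
 179.23 187.   194.25 202.06 209.76] [7.6  7.42 7.78 7.31 7.81 7.17 7.9  7.17 7.84 7.24 7.77 7.25 7.81 7.7 ]
z 0.06616801631542629 [3.000e-02 5.070e+00 9.990e+00 1.515e+01 1.999e+01 2.517e+01 2.993e+01
 3.517e+01 3.992e+01 4.512e+01 4.993e+01 5.508e+01 5.989e+01 6.507e+01
 7.018e+01] fit0 4.553729235700294e-05
246 [104.1  111.84 119.08 126.94 134.11 142.01 149.28 157.06 164.24 171.98
 179.38 187.   194.5  202.07 209.84] [7.74 7.24 7.86 7.17 7.9  7.26 7.78 7.19 7.74 7.4  7.62 7.5  7.57 7.78]
z 0.06624457755254941 [4.000e-02 5.170e+00 9.980e+00 1.519e+01 1.995e+01 2.519e+01 3.001e+01
 3.518e+01 3.995e+01 4.508e+01 4.999e+01 5.505e+01 6.003e+01 6.505e+01
 7.021e+01] fit0 7.271082429920043e-05
247 [104.25 111.95 119.17 126.95 134.09 138.07 142.19 149.92 157.29 164.44
 172.   179.64 187.05 194.78 202.05 209.84] [7.7  7.23 7.78 7.14 3.98 4.12 7.73 7.37 7.15 7.56 7.64 7.41 7.72 7.28
 7.79]
z 0.049580250459341196 [-9.11 -3.53  1.71  7.35 12.52 15.4  18.39 23.99 29.34 34.52 40.   45.54
 50.91 56.51 61.79 67.43] fit0 -0.009203217421980494
mouth top -0.0004115878993992457 0.011995197219946883
mouth top -0.0005421507738660292 0.007978980077084452
mouth top -0.0011807568239294427 -0.0015871420757906359
mouth top -0.0011736679376231059 -0.0029768572437323055
mouth top -0.0011665493106467841 -0.004372402814122757
```

```bash
python3 - <<'E'
from h import *
im=np.load("wrist7.npz")["im"]
a=cv2.resize(im[204:274,80:130],None,fx=8,fy=8,interpolation=cv2.INTER_NEAREST)
w=np.load("wrist.npz")["im"]; b=cv2.resize(w[94:142,180:215],None,fx=11,fy=11,interpolation=cv2.INTER_NEAREST)[:560]
c=np.zeros((560,400+b.shape[1],3),np.uint8); c[:,:400]=a; c[:b.shape[0],400:]=b; save("w8",c); print(c.shape)
E
```

```text
(560, 785, 3)
```

View pics/w8.png

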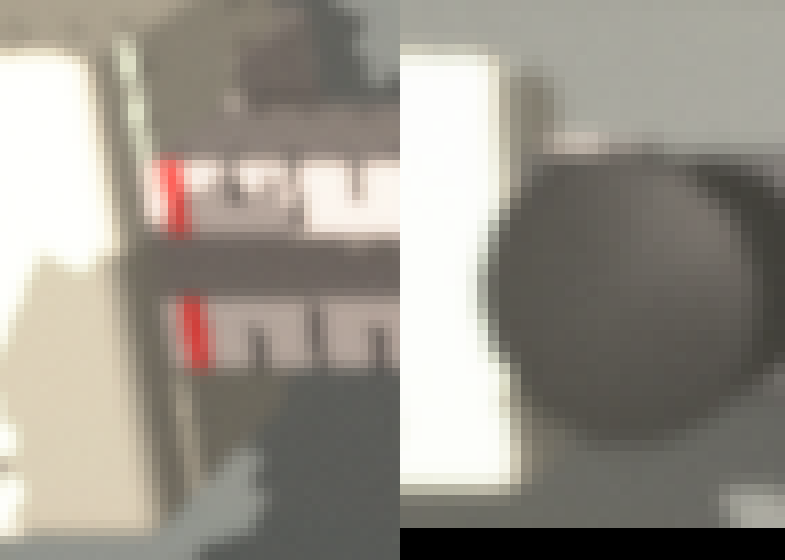

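The close-up shows the arm's red line just at the sleeve mouth, with under 1 mm of bar showing behind it. Last, I'll check numerically that the rest has not shifted and that the hold is steady.

>>> send_rows(rows=[0,0,0,0,0,0,0,0,0,0,0,0,0,0,0,0,0,0,0,0], newtons=30)

```text
time_s: 18.17
tcp_pos: [0.6205, -0.3823, 0.0789]
eef_rot: [-0.607, 0.363, -0.363, 0.607]
force: [-1.8, 4.0, 6.2]
grip_width: 0.0237
```

```bash
python3 - <<'E'
from h import *
u=np.array([np.cos(np.radians(-61.6)),np.sin(np.radians(-61.6))]); v=np.array([-u[1],u[0]]); o=np.array([.5735,-.294])
def S(f,px,z):
    d=np.load(f); p=ray(d["K"],d["R"],d["t"],px,z)[:2]-o; return (p@u*1e3).round(1),(p@v*1e3).round(1)
for z in(.02,.025,.03,.035): print(z,"before",S("wrist3.npz",(148+430/4,95+110/4),z),"after",S("wrist7.npz",(39+548/4,164+170/4),z),S("wrist7.npz",(39+569/4,164+365/4),z))
print((np.array(env.observe()["tcp_pos"])[:2]-o)@u)
E
```

```text
0.02 before (np.float64(40.6), np.float64(-34.1)) after (np.float64(37.1), np.float64(5.6)) (np.float64(38.2), np.float64(-37.4))
0.025 before (np.float64(40.6), np.float64(-33.9)) after (np.float64(38.5), np.float64(7.3)) (np.float64(39.6), np.float64(-34.9))
0.03 before (np.float64(40.6), np.float64(-33.7)) after (np.float64(39.9), np.float64(8.9)) (np.float64(40.9), np.float64(-32.3))
0.035 before (np.float64(40.6), np.float64(-33.5)) after (np.float64(41.3), np.float64(10.5)) (np.float64(42.3), np.float64(-29.7))
0.1000046957478352
```

```bash
python3 -c "
from station import env
print(env.sign_off())"
```

```text
the job is handed in; nothing more can be done
None
```

The gauge is set up as asked and handed in at about 18 s of the 64 s. The gripper is still holding the arm's knob with 30 N to keep the jaws open.

- **Specimen rest:** it first came to rest about 0.8 mm past the red line. One regrip did nothing and a second brought the pointer to within about 0.3 mm of 40 mm. After the arm was drawn out, a rough check of the rest's bar still read about 40 mm. I could not see the pointer itself then, because the gripper was in the way.
- **Lock button:** it is against its stop. The fingertips stopped at 80.3 mm height with 25 N on them, well above the button's 4 N of friction.
- **Measuring arm:** the knob stands 100.0 mm from the sleeve mouth, which means 80.0 mm drawn out. The force along the rail is about 4.4 N, matching the spring at 80 mm.

**Checks that disagreed:** the close-up of the sleeve mouth suggested 80 to 81 mm, while the tool's travel gave 79.6 mm or slightly more. I left the arm where it was. Both times the fingers read 22–24 mm, so they probably held the knob caps and not the posts; the grip did not slip.

I did not touch the claw, forceps, tin or slide box, though I took no final picture of them.

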